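# Square up a shadow-box corner and hold it

## Task

The short rail of the shadow-box frame on the assembly board leans in, out of square with the clamped long rail. Pick up the red braced square, lay one of its outer edges flush against the long rail, flat on the board, while the short rail still leans, then slide it along the long rail into the corner so that it alone swings the short rail out to square and the square's two outer faces touch both rails. Do not push the short rail with the gripper or force it past square, leave the glue bottle, spool and pliers where they are, and finish while still gripping the square and pressing it into the corner: do not let go.

Things in the scene. Friction and masses are not known exactly. Their poses are not given: they have to be found in the camera images.
- square: Red metal braced square lying flat, about 0.3 kg: two like legs at right angles, 140 mm long, 25 mm wide, 20 mm high, and a diagonal brace. Origin on the underside, below the middle of the brace; z up. The outer faces are its planes x = -60 mm and y = -60 mm; the legs run from the heel at (-60, -60) mm along +x and +y. Centre of mass about 18 mm from the origin towards the heel
- square_grip (a point): Middle of the black grip sleeve on the square's brace, 13 mm above the square's underside, over its origin; axes of the square. The sleeve is 50 mm long along (1, -1), 16 mm wide, 26 mm high; pinch it across, along (1, 1): one finger goes into the triangular window (41 mm from the sleeve to the window's inner corner), the other on the open side. The brace beside it is 12 mm wide, 20 mm high
- square_heel (a point): outer corner (heel) of the square where its two outer faces meet, at the underside; its axes are those of the square
- board: Plywood assembly board 260 x 300 x 15 mm (x, y, z), fixed to the bench; origin at the centre of its underside, top at z = 15 mm, the frame's corner at (-95, -105, 15) mm. The frame's two rails stand on it; a dark fence, 15 mm thick and as high as the rails, backs the long rail, and two cleats with knobs clamp the rail to it
- corner (a point): inside corner of the frame, at the board's top face, where the long rail's inner face meets the pivoting edge of the short rail; its axes are the board's. The long rail's inner face is the plane x = 0 of this frame and the frame's inside is x > 0, y > 0; when square, the short rail's inner face is the plane y = 0
- long_rail: Long rail of the frame, pale wood, 15 mm thick, 250 mm long, 40 mm high, clamped rigidly; origin at the lower middle of its near end, that is at (-7.5, -15, 0) mm from the corner; it runs along +y of the board. The cleats on top of it and their knobs rise to 74 mm above the bench, and do not overhang its inner face
- short_rail (a joint): Swing of the short rail in rad: 0 = exactly square to the long rail, positive = leaning in over the frame's inside (starts between 0.05 and 0.13), negative = pushed past square. Held by one half-tight screw: it turns stiffly (about 0.18 N m) and stays where it is left
- short_rail_end (a point): Free end of the short rail, at the top of its inner face, 180 mm from the corner, 40 mm above the board; its x axis runs along the rail away from the corner, its y axis out of the inner face. Pale wood, 180 x 15 x 40 mm; it swings about the upright line through the corner, which lies in its inner face
- glue: white glue bottle with red cap, 48 mm across, 130 mm high; origin under its centre; not to be disturbed
- spool: green spool of grey thread standing on the board, 48 mm across, 36 mm high; origin under its centre; not to be disturbed
- pliers: green-handled pliers lying on the bench, 150 mm long, 11 mm high; origin under the pivot; not to be disturbed
Things that resemble listed ones, but are neither listed nor needed, are in the scene too. There is more than one size of the square; the job needs the largest.

How it is judged (in metres and radians):
On the way:
1. the square lies flat on the board, flush against the long rail, while the short rail still leans in (contact force between square and long_rail above 0.5 N and x of square_heel in the frame of corner below 0.004 m and z of square_heel in the frame of corner below 0.007 m and angle between the x axis of square and the x axis of board, either way round below 0.035 rad and value of joint short_rail above 0.022 rad and angle between square's own z axis and vertical below 0.06 rad), for 0.2 s.
At the end, for the whole second after the job is handed in: Still gripped (over 2 N) and pressed on both rails with over 1 N each: heel within 4 mm of the corner and 7 mm of the board top, level within 0.05 rad, in line with the board within 0.02 rad; short rail square within 0.015 rad; the other things within 20 mm of their starts (contact force between square and long_rail above 1 N and contact force between square and short_rail above 1 N and contact force between the fingers and square above 2 N and horizontal distance between square_heel and corner below 0.004 m and z of square_heel in the frame of corner below 0.007 m and angle between square's own z axis and vertical below 0.05 rad and angle between the x axis of square and the x axis of board, either way round below 0.02 rad and value of joint short_rail between -0.015 and 0.015 rad and linear speed of square below 0.02 m/s and distance of each of glue, spool, pliers from where it was at the start of the episode below 0.02 m); the arm keeps its last pose, push and grip.
It fails at once if the short rail is forced past square (value of joint short_rail below -0.03 rad).
It fails at once if the gripper or arm pushes the short rail (contact force between any of the fingers, the arm and short_rail above 1.5 N).
It fails at once if glue bottle, spool or pliers disturbed (distance of any of glue, spool, pliers from where it was at the start of the episode above 0.03 m).
It also fails if it takes over 45 s, if anything falls off the work surface, if the arm or the gripper's body presses on something with over 40 N, if the wrist force passes 120 N, or if a joint passes its speed limit or range.

## Robot

A 6-joint arm with a two-finger parallel gripper is mounted at the origin on the work surface. World frame = base frame: x ahead of the robot, y to its left, z up, the work surface at z = 0. Lengths are in mm, angles in rad, forces in N, time in s.
With the tool pointing down it reaches from about 400 to 925 mm from the base axis. Payload 12.5 kg.
Tool frame: the origin (TCP) lies at the centre of the arm's flange, where the gripper is bolted on; the fingertips stand 190 mm ahead of it and the grasp point (between the pads) lies 171 mm ahead of it; z points along the fingers, y is the line along which they close (so a half turn about z gives the same grasp; the last joint's range is limited). The gripper opens to 95 mm and grips with 3 to 60 N. Pads are 20 mm wide; open, the fingers measure 119 mm over their backs; the gripper's body (75 mm by 180 mm) begins 59 mm behind the grasp point.
Start: joints at [-1.373, 0.491, 1.559, -0, 1.092, -0.106], TCP at [186.987, -596.373, 404.761] pointing down, gripper open.
Joint ranges: [-3.1, 3.1], [-0.84, 2.19], [0.05, 2.79], [-1.13, 4.28], [0.06, 2.93], [-2.69, 2.69]. Speed limits (rad/s): [2.22, 2.22, 2.79, 3.14, 3.14, 3.14].

## Interface

Orientations are given as [roll, pitch, yaw] about the fixed x, y, z axes, in that order (R = Rz(yaw) Ry(pitch) Rx(roll)).
In Python, from cell import env, read_camera, search_frame, cut_out gives the robot as it stands. The module is installed in compiled form; this text tells all that it offers.
- The arm moves only by the tool move_arm, never from a script. Its argument "commands" is a list of rows, each a list of 3 entries, a list of its own where there are three numbers: the shift along the world's x, y, z normalised to -1 to 1, where 1 is 0.03 m, then the turn about the world's z normalised to -1 to 1, where 1 is 0.08 rad, then the opening, from -1 (shut) to 1 (fully open), so that 0 is half open. A call has 1 to 20 rows; each row shifts and turns the commanded pose from where the row before left it; what a row does not reach is not made up. A row lasts 1/12 s, in which the tool goes at most 41.7 mm and 7.16 degrees, less where a joint would pass 70% of its speed; a pose out of reach is approached as far as the arm can. A call with a number of a shift or a turn outside -1 to 1 is refused whole. A call with a gripper value outside its range is refused whole. The fingers move at their own pace and stop on an object; the grip force is fixed at half the most. Time passes only in rows, so rows that do not move let the fingers close. It gives the time, the measured TCP pose, the force, the opening and the grip force at its end, in the units of the state.
- env.state(): the state, without advancing time (a new reading comes with each control period).
- read_camera(name): name is "scene" or "top" or "wrist"; returns a dict with "image" (384x512x3 uint8, red, green, blue), "fx", "fy", "cx", "cy" (pixels), "rvec" (rotation vector, rad) and "tvec" (3), from world to camera coordinates, as OpenCV has them. Camera axes: x right, y down, z forward; pixel columns grow to the right and rows downward; lengths in mm; the calibration is good to about 2 mm. A picture is of the moment at which its call begins. There is no depth.
- env.job_done(): hands the job in; it is judged then, once.
Trained networks look in a picture, given as the dict that the camera call returned (one of the last four; its "shot" number tells which), for a name from the list of things; names that differ only in an ending like _2 or _b are one class to them, and where a whole thing is asked for, a point or a joint stands for the part that bears it (a point fixed in the world has none). Each returns a list of dicts, best first, with "confidence" (0 to 1); they miss things now and then, are a little off and sometimes report something else, mostly with a low value. They report only what shows in the picture. A call takes as long as a camera call. They do not tell look-alikes from the thing itself.
- search_frame(thing, picture): "at" ([column, row] in pixels, amid what is visible of it).
- cut_out(thing, picture): "region" (384x512 bool, what is visible of it) and "at" ([column, row] in pixels, amid what is visible of it).
The state is a dict: "t": time; "joints": joint angles; "qvel": joint speeds; "tau": joint torques, N m; "eef_pos": TCP position; "tcp_rot": TCP orientation; "ft_force": force on the tool from outside, world axes, zero at the start; "moment": the same for the moment, N m; "opening": opening from 0.0 (shut) to 1.0 (fully open); "grip_force": force on a finger pad.
Only numpy, scipy, OpenCV 4.12 (cv2) and the standard library are available. Lean on these libraries where they do the work, as an engineer would, in place of code of your own. Each camera call takes 0.05 s, during which the arm holds its last target. There are 200 camera calls.

## Working session

There is one attempt and no reset: what is moved stays moved. The work goes in short steps, Python scripts to look and compute and a tool call to move; the robot and the scene stay as the last step left them, time stands still between calls to the robot, and variables do not carry over. Pictures are saved under pics/ and viewed, at most 10 in all, crops included, and the job is handed in when it is done.

Besides the shell and the picture viewer there is one more tool, called after "Emit:" by a JSON object that holds its "name" and its "arguments", one argument or row to a line. move_arm: Moves the arm, as the interface text tells. Its arguments: {"type":"object","properties":{"commands":{"type":"array","items":{"type":"array"}}},"required":["commands"]}

```bash
mkdir -p pics; cat > h.py <<'E'
import numpy as np, cv2
from cell import env, read_camera, search_frame, cut_out
def ray(p,uv):
    R=cv2.Rodrigues(np.array(p["rvec"],float))[0]; t=np.array(p["tvec"],float).ravel()
    d=R.T@np.array([(uv[0]-p["cx"])/p["fx"],(uv[1]-p["cy"])/p["fy"],1.0]); return -R.T@t,d
def at_z(p,uv,z):
    o,d=ray(p,uv); return o+d*(z-o[2])/d[2]
def proj(p,X):
    K=np.array([[p["fx"],0,p["cx"]],[0,p["fy"],p["cy"]],[0,0,1.0]])
    return cv2.projectPoints(np.array(X,float).reshape(-1,1,3),np.array(p["rvec"],float),np.array(p["tvec"],float),K,None)[0].reshape(-1,2)
def tri(rs):
    A=np.zeros((3,3));b=np.zeros(3)
    for o,d in rs:
        d=d/np.linalg.norm(d);M=np.eye(3)-np.outer(d,d);A+=M;b+=M@o
    return np.linalg.solve(A,b)
E
python3 - <<'E'
from h import *
ps={n:read_camera(n) for n in("scene","top","wrist")}
ims=[]
for n,p in ps.items():
    np.savez(f"pics/{n}0.npz",**p)
    cv2.imwrite(f"pics/{n}0.png",p["image"][...,::-1])
    o,d=ray(p,(256,192));print(n,o.round(),at_z(p,(256,192),0).round())
    for th in("square","square_grip","short_rail","long_rail","board","glue","spool","pliers"):
        print(th,[(np.round(r["at"]),round(r["confidence"],2),at_z(p,r["at"],20)[:2].round()) for r in search_frame(th,p)[:3]])
cv2.imwrite("pics/a.png",cv2.resize(ps["top"]["image"][...,::-1],(800,600)))
cv2.imwrite("pics/b.png",cv2.resize(ps["scene"]["image"][...,::-1],(800,600)))
E
```

```text
scene [1338.  324.  833.] [476. -59.   0.]
square [(array([370., 266.]), 0.95, array([636., 313.])), (array([317., 223.]), 0.91, array([548., 153.])), (array([217., 252.]), 0.72, array([746., -48.]))]
square_grip [(array([352., 182.]), 0.98, array([342., 197.])), (array([370., 264.]), 0.66, array([630., 312.])), (array([313., 229.]), 0.65, array([571., 149.]))]
short_rail [(array([176., 181.]), 0.69, array([ 545., -291.]))]
long_rail [(array([231., 174.]), 0.82, array([ 452., -153.]))]
board [(array([208., 201.]), 0.59, array([ 588., -160.]))]
glue [(array([220., 253.]), 0.57, array([743., -40.]))]
spool []
pliers [(array([308., 303.]), 0.71, array([796., 208.]))]
top [ 464.    9. 1206.] [574.  19.   0.]
square [(array([150., 175.]), 0.95, array([617., 316.])), (array([181., 273.]), 0.85, array([347., 220.])), (array([218., 204.]), 0.75, array([536., 125.]))]
square_grip [(array([207., 197.]), 0.96, array([558., 153.])), (array([146., 175.]), 0.87, array([615., 327.])), (array([181., 278.]), 0.7, array([335., 220.]))]
short_rail [(array([363., 197.]), 0.74, array([ 563., -276.]))]
long_rail [(array([317., 233.]), 0.64, array([ 462., -149.]))]
board [(array([325., 194.]), 0.61, array([ 570., -172.])), (array([336., 232.]), 0.2, array([ 466., -203.]))]
glue [(array([272., 120.]), 0.68, array([776., -24.]))]
spool [(array([290., 159.]), 0.56, array([666., -74.]))]
pliers [(array([192., 113.]), 0.72, array([794., 203.]))]
wrist [ 249. -576.  384.] [ 159. -603.    0.]
square []
square_grip []
short_rail []
long_rail []
board []
glue []
spool []
pliers []
```

View pics/a.png

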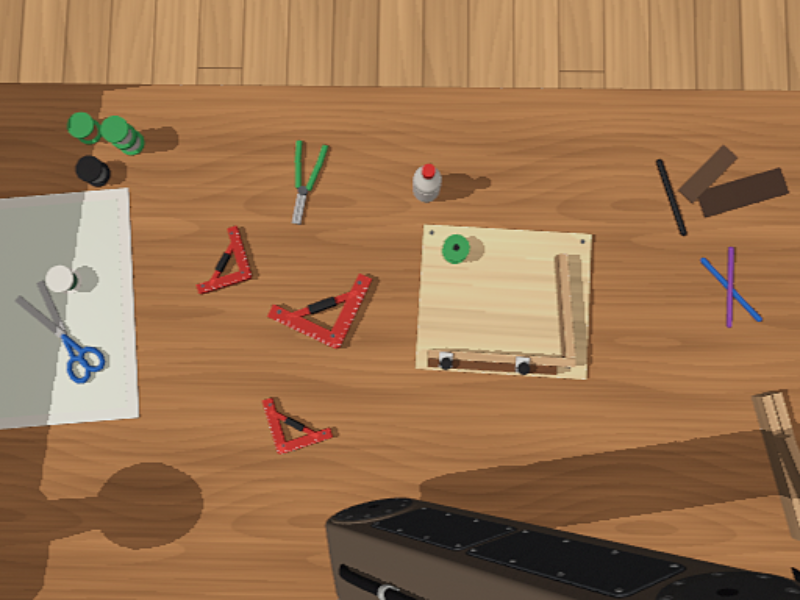

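View pics/b.png

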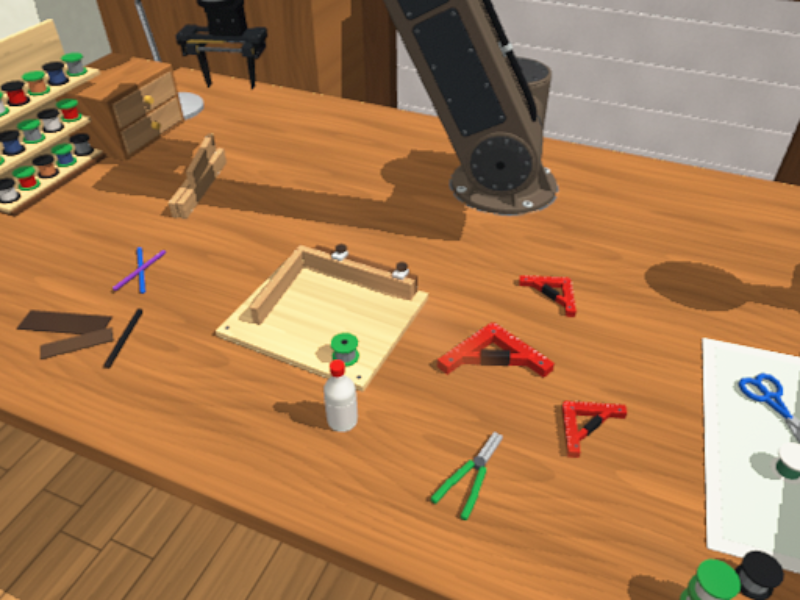

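The top view shows the largest square at about (325,312) of 800x600, heel at (338,347), yaw about -25°. The board is to the right with its corner at about (572,362), and the short rail leans to the left. I'll go over the board first to measure it with the wrist camera.

Emit:
{"name": "move_arm", "arguments": {
  "commands": [
    [[0.8,0.9,0],0,-0.15],
    [[0.8,0.9,0],0,-0.15],
    [[0.8,0.9,0],0,-0.15],
    [[0.8,0.9,0],0,-0.15],
    [[0.8,0.9,0],0,-0.15],
    [[0.8,0.9,0],0,-0.15],
    [[0.8,0.9,0],0,-0.15],
    [[0.8,0.9,0],0,-0.15],
    [[0.8,0.9,0],0,-0.15],
    [[0.8,0.9,0],0,-0.15],
    [[0.8,0.9,0],0,-0.15],
    [[0.8,0.9,0],0,-0.15],
    [[0,0,0],0,-0.15],
    [[0,0,0],0,-0.15]
  ]
}}

```text
t: 2.52
eef_pos: [475.8, -271.1, 404.7]
tcp_rot: [3.141, 0.0, 0.307]
ft_force: [-0.6, -0.3, 0.2]
opening: 0.427
grip_force: 0.0
```

```bash
python3 - <<'E'
from h import *
s=env.state();print(s["t"],s["eef_pos"],s["tcp_rot"],s["ft_force"],s["opening"])
p=read_camera("wrist");np.savez("pics/w1.npz",**p)
cv2.imwrite("pics/w1.png",cv2.resize(p["image"][...,::-1],(800,600)))
for th in("short_rail","short_rail_end","long_rail","board","spool"):
    print(th,[(np.round(r["at"]),round(r["confidence"],2),at_z(p,r["at"],55)[:2].round()) for r in search_frame(th,p)[:3]])
E
```

```text
2.5167 [ 475.84435429 -271.06390988  404.74953986] [3.14140480e+00 1.56186927e-05 3.07037231e-01] [-0.64310246 -0.32562203  0.22392707] 0.4273177431033058
short_rail [(array([201.,  82.]), 0.59, array([ 553., -188.]))]
short_rail_end [(array([287.,  86.]), 0.6, array([ 575., -271.]))]
long_rail [(array([149., 143.]), 0.81, array([ 477., -152.]))]
board [(array([203.,  83.]), 0.72, array([ 552., -190.]))]
spool []
```

View pics/w1.png

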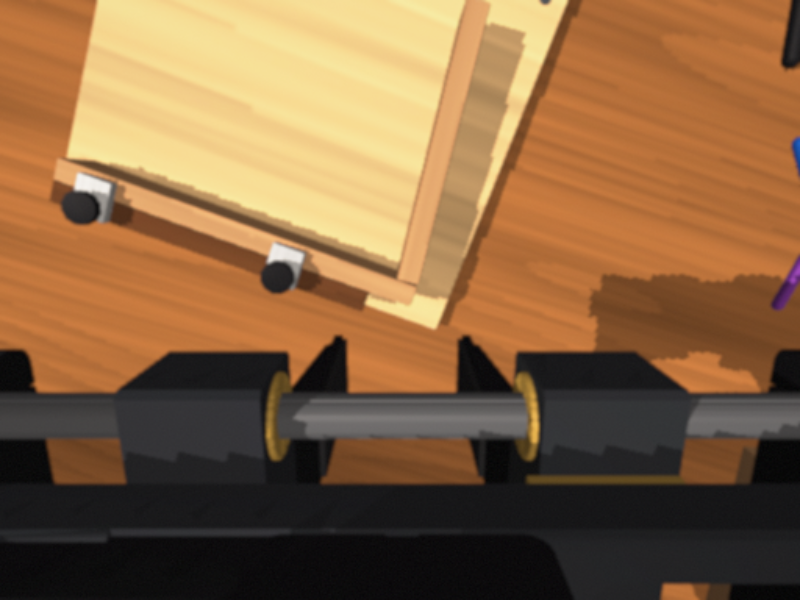

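The wrist view shows the corner at about (400,272) of 800x600. The long rail's inner top edge runs (68,157) to (398,272), and the short rail's inner top edge runs (400,272) to (468,0). Next I'll fit these edges subpixel in both the wrist and top views.

```bash
cat >> h.py <<'E'
def edge(p,a,b,w=5,n=60):
    "subpixel line fit near a-b (512 px coords): strongest gradient across"
    g=cv2.GaussianBlur(p["image"],(0,0),0.8).astype(np.float32)
    a=np.array(a,float);b=np.array(b,float);t=(b-a)/np.linalg.norm(b-a);nn=np.array([-t[1],t[0]])
    s=np.arange(-w,w+.01,.25);pts=[]
    for f in np.linspace(0.04,.96,n):
        q=(a+f*(b-a)+s[:,None]*nn).astype(np.float32)
        v=cv2.remap(g,q[:,0].reshape(-1,1),q[:,1].reshape(-1,1),cv2.INTER_LINEAR).reshape(-1,3)
        d=np.linalg.norm(np.gradient(v,axis=0),axis=1); i=d.argmax()
        pts.append(q[i])
    l=cv2.fitLine(np.array(pts),cv2.DIST_HUBER,0,.01,.01).ravel()
    r=np.abs((np.array(pts)-l[2:])@np.array([-l[1],l[0]]))
    return l,np.median(r),np.array(pts)
def wline(p,l,z):
    A=at_z(p,l[2:]-40*l[:2],z)[:2];B=at_z(p,l[2:]+40*l[:2],z)[:2]; return A,B
def cross(L,M):
    (a,b),(c,d)=L,M; u=b-a;v=d-c; s=np.linalg.solve(np.c_[u,-v],c-a); return a+s[0]*u
def ang(L): d=L[1]-L[0]; return np.degrees(np.arctan2(d[1],d[0]))
E
python3 - <<'E'
from h import *
k=.64
for f,E in (("w1",{"long":((75,160),(385,265),55),"short":((405,255),(465,10),55),"brd":((450,310),(565,20),15),"brdL":((72,150),(97,10),15)}),
            ("top0",{"long":((430,350),(560,358),55),"short":((566,352),(558,260),55),"brd":((588,370),(592,240),15),"brdL":((417,365),(423,230),15),"brdN":((420,369),(584,378),15),"brdF":((428,226),(588,234),15)})):
    p=dict(np.load(f"pics/{f}.npz"));img=cv2.resize(p["image"][...,::-1],None,fx=4,fy=4);W={}
    for n,(a,b,z) in E.items():
        l,r,pts=edge(p,np.array(a)*k,np.array(b)*k,4 if f=="w1" else 3);W[n]=wline(p,l,z)
        print(f,n,"res",r.round(2),"ang",ang(W[n]).round(2))
        for q in pts: cv2.circle(img,tuple(int(v) for v in (q*4+2)),2,(255,0,255),-1)
    print("corner",cross(W["long"],W["short"]).round(1))
    if "brdF" in W: print("brdR/L corners",[cross(W[a],W[b]).round(1) for a in("brd","brdL") for b in("brdN","brdF")])
    cv2.imwrite(f"pics/e_{f}.png",cv2.resize(img[0:200*4,20*4:400*4],(800,421)) if f=="w1" else img[135*4:250*4,255*4:390*4])
E
python3 -c "
import cv2,numpy as np
a=cv2.imread('pics/e_w1.png');b=cv2.imread('pics/e_top0.png')
b=cv2.resize(b,(210,179));cv2.imwrite('pics/e1.png',np.vstack([a,np.pad(b,((0,0),(0,590),(0,0)))]))"
```

```text
w1 long res 0.6 ang -91.99
w1 short res 0.19 ang 3.63
w1 brd res 0.16 ang -2.51
w1 brdL res 0.17 ang -2.81
corner [ 476.4 -265.5]
top0 long res 0.34 ang -92.36
top0 short res 0.17 ang -175.76
top0 brd res 0.25 ang -2.45
top0 brdL res 0.19 ang -2.81
top0 brdN res 0.32 ang -92.91
top0 brdF res 0.17 ang -92.71
corner [ 480.9 -257.6]
brdR/L corners [array([ 442.1, -309.8]), array([ 697.2, -320.7]), array([457.5,  -8.2]), array([711.4, -20.7])]
```

View pics/e1.png

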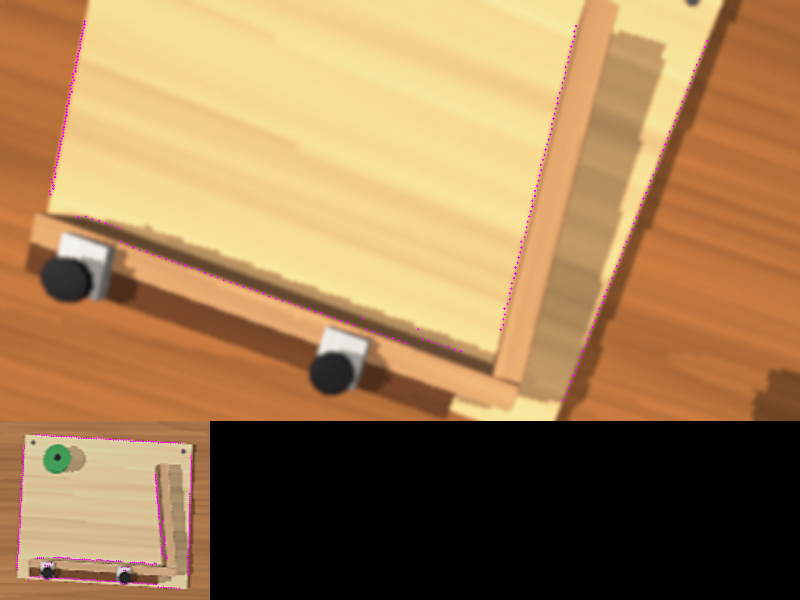

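Emit:
{"name": "move_arm", "arguments": {
  "commands": [
    [[0.19,0.57,0],1,-0.15],
    [[0.19,0.57,0],1,-0.15],
    [[0.19,0.57,0],1,-0.15],
    [[0.19,0.57,0],1,-0.15],
    [[0.19,0.57,0],1,-0.15],
    [[0.19,0.57,0],1,-0.15],
    [[0.19,0.57,0],1,-0.15],
    [[0.19,0.57,0],1,-0.15],
    [[0.19,0.57,0],1,-0.15],
    [[0.19,0.57,0],1,-0.15],
    [[0.19,0.57,0],1,-0.15],
    [[0.19,0.57,0],1,-0.15],
    [[0.19,0.57,0],1,-0.15],
    [[0.19,0.57,0],1,-0.15],
    [[0.19,0.57,0],1,-0.15],
    [[0.19,0.57,0],1,-0.15],
    [[0.19,0.57,0],1,-0.15],
    [[0.19,0.57,0],1,-0.15],
    [[0,0,0],1,-0.15],
    [[0,0,0],1,-0.15]
  ]
}}

```text
t: 4.48
eef_pos: [577.8, 35.5, 404.6]
tcp_rot: [-3.142, -0.0, 1.908]
ft_force: [0.3, -0.1, 1.0]
opening: 0.424
grip_force: 0.0
```

```bash
python3 - <<'E'
from h import *
s=env.state();print(s["t"],s["eef_pos"],s["tcp_rot"],s["joints"])
p=read_camera("wrist");np.savez("pics/w2.npz",**p)
cv2.imwrite("pics/w2.png",cv2.resize(p["image"][...,::-1],(800,600)))
for th in("square","square_grip"):
    print(th,[(np.round(r["at"]),round(r["confidence"],2),at_z(p,r["at"],20)[:2].round()) for r in search_frame(th,p)[:3]])
E
```

```text
4.4833 [577.76138782  35.50370077 404.62734185] [-3.14157083e+00 -3.30655519e-05  1.90794412e+00] [-5.27234386e-02  4.25383424e-01  1.67496286e+00  2.58286634e-05
  1.04127912e+00 -3.89884282e-01]
square [(array([272.,  66.]), 0.85, array([552., 153.])), (array([79.,  9.]), 0.72, array([342., 139.]))]
square_grip [(array([271.,  69.]), 0.79, array([552., 150.])), (array([77., 10.]), 0.54, array([340., 137.]))]
```

View pics/w2.png

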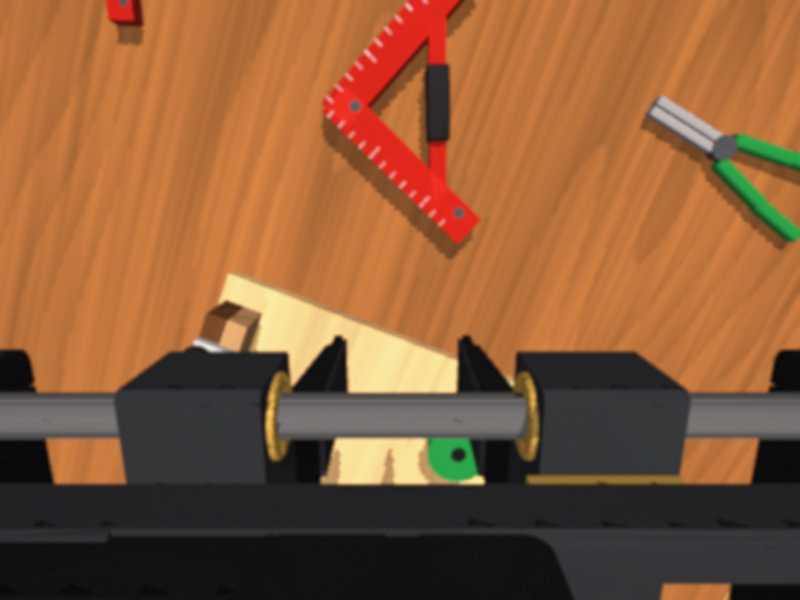

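The wrist view shows the big square with its sleeve at (437,102) of 800x600 and its heel at (328,102). I'll fit its pose from the leg edges.

```bash
python3 - <<'E'
from h import *
k=.64
p=dict(np.load("pics/w2.npz"));img=cv2.resize(p["image"][...,::-1],None,fx=4,fy=4)
W={}
for n,(a,b,z) in {"A":((332,92),(415,8),20),"B":((376,113),(430,165),20),"S1":((427.5,70),(427.5,135),26),"S2":((449,70),(449,135),26)}.items():
    l,r,pts=edge(p,np.array(a)*k,np.array(b)*k,3,30);W[n]=wline(p,l,z);print(n,r.round(2),ang(W[n]).round(2))
ya=(ang(W["A"])-90+90)%180-90; yb=(ang(W["B"])+90)%180-90;print("yaw",ya,yb)
y=np.radians((ya+yb)/2);ex=np.array([np.cos(y),np.sin(y)]);ey=np.array([-ex[1],ex[0]])
o=cross(W["A"],W["B"])+60*ex+35*ey;print("origin",o)
u=(ex+ey)/2**.5
print("sleeve sides along (1,1):",[((W[s][0]+W[s][1])/2-o)@u for s in("S1","S2")])
def draw(p,img,sc,off=(0,0)):
  for P in ([(-60,-60,20),(80,-60,20),(80,-35,20),(-35,-35,20),(-35,80,20),(-60,80,20)],[(17.7-5.7+0,-17.7-5.7,26),(17.7+5.7,-17.7+5.7,26),(-17.7+5.7,17.7+5.7,26),(-17.7-5.7,17.7-5.7,26)]):
    Q=[np.r_[o+a*ex+b*ey,z] for a,b,z in P]
    cv2.polylines(img,[((proj(p,Q)+.5-np.array(off))*sc).astype(np.int32)],True,(255,255,0),1)
draw(p,img,4)
t=dict(np.load("pics/top0.npz"));ti=cv2.resize(t["image"][...,::-1],None,fx=5,fy=5);draw(t,ti,5)
c=dict(np.load("pics/scene0.npz"));ci=cv2.resize(c["image"][...,::-1],None,fx=5,fy=5);draw(c,ci,5)
cv2.imwrite("pics/e2.png",np.hstack([cv2.resize(img[0:720,760:1280],(390,540)),np.vstack([cv2.resize(ti[850:1130,830:1230],(400,280)),cv2.resize(ci[1010:1200,1380:1780],(400,260))])]))
E
```

```text
A 1.35 60.41
B 0.17 -24.06
S1 0.25 -67.81
S2 0.0 110.64
yaw -29.588823208016436 -24.05973665428141
origin [561.15645126 152.15199912]
sleeve sides along (1,1): [np.float64(-7.9644523189542475), np.float64(8.929976655690412)]
```

View pics/e2.png

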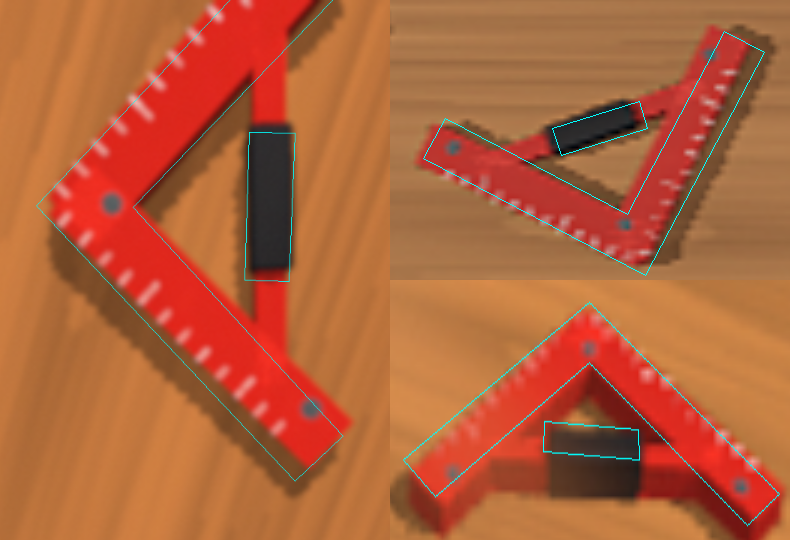

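Edge A was thrown off by the tick marks, so I'll fit the silhouette in the wrist and top views instead.

```bash
cat > fit.py <<'E'
from h import *
from scipy.optimize import minimize
S=6
def box(x0,x1,y0,y1,h,z0): return [(x,y,z) for x in(x0,x1) for y in(y0,y1) for z in(z0,z0+h)]
def parts(z0,leg=140):
    r=2**-.5; b=box(-60,60,-6,6,20,z0)
    return [box(-60,80,-60,-35,20,z0),box(-60,-35,-60,80,20,z0),[((u+v)*r,(-u+v)*r,z) for u,v,z in b]]
def render(p,pose,z0,roi):
    x,y,a=pose;c,s=np.cos(a),np.sin(a);x0,y0,x1,y1=roi
    m=np.zeros(((y1-y0)*S,(x1-x0)*S),np.uint8)
    for P in parts(z0):
        q=proj(p,[(x+c*u-s*v,y+s*u+c*v,z) for u,v,z in P])
        q=((q+.5-[x0,y0])*S).astype(np.int32); cv2.fillConvexPoly(m,cv2.convexHull(q),1)
    return cv2.resize(m.astype(np.float32),None,fx=1/S,fy=1/S,interpolation=cv2.INTER_AREA)
def mask(p,roi):
    x0,y0,x1,y1=roi;h=p["image"][y0:y1,x0:x1].astype(float)
    red=((h[...,0]>1.9*h[...,1])&(h[...,0]>1.9*h[...,2])&(h[...,0]>90)&(h[...,1]<90)).astype(np.uint8)
    return cv2.morphologyEx(red,cv2.MORPH_CLOSE,np.ones((3,3),np.uint8)).astype(np.float32)
def fit(views,p0,z0=0):
    ms=[mask(p,r) for p,r in views]
    def cost(d):
        pose=p0+np.array([d[0],d[1],d[2]/50]); t=0
        for (p,r),m in zip(views,ms):
            R=render(p,pose,z0,r); t+=np.abs(R-m).sum()/m.sum()
        return t
    b=min((minimize(cost,s,method="Nelder-Mead",options=dict(initial_simplex=np.array(s)+np.array([[0,0,0],[4,0,0],[0,4,0],[0,0,3]]))) for s in([0,0,0],[-2,-2,-2])),key=lambda r:r.fun)
    return p0+b.x*[1,1,.02],b.fun
E
python3 - <<'E'
from fit import *
w=dict(np.load("pics/w2.npz"));t=dict(np.load("pics/top0.npz"));c=dict(np.load("pics/scene0.npz"))
p0=np.array([558,152,np.radians(-24.1)])
V={"w":(w,(195,0,320,170)),"t":(t,(165,168,246,228)),"c":(c,(270,195,365,245))}
for k in("w","t","c","wt","wtc"):
    r,f=fit([V[x] for x in k],p0);print(k,r[:2].round(1),np.degrees(r[2]).round(2),round(f,3))
for k,(p,r) in V.items():
    m=mask(p,r);R=render(p,fit([V[k]],p0)[0],0,r);cv2.imwrite(f"pics/m_{k}.png",cv2.resize(np.dstack([m,R,m*0])*255,None,fx=3,fy=3))
E
```

```text
w [560.7 155.5] -24.0 0.185
t [563.2 158. ] -24.17 0.174
c [560.8 155.4] -24.31 0.256
wt [561.5 156.8] -24.44 0.452
wtc [561.6 156.1] -24.51 0.72[ WARN:0@1.551] global loadsave.cpp:1063 imwrite_ Unsupported depth image for selected encoder is fallbacked to CV_8U.
```

Emit:
{"name": "move_arm", "arguments": {
  "commands": [
    [[-0.1,0.67,0],0.34,-0.15],
    [[-0.1,0.67,0],0,-0.15],
    [[-0.1,0.67,0],0,-0.15],
    [[-0.1,0.67,0],0,-0.15],
    [[-0.1,0.67,0],0,-0.15],
    [[-0.06,0.65,0],0,-0.15],
    [[0,0,-0.8],0,-0.15],
    [[0,0,-0.8],0,-0.15],
    [[0,0,-0.8],0,-0.15],
    [[0,0,-0.8],0,-0.15],
    [[0,0,-0.8],0,-0.15],
    [[0,0,0],0,-0.15],
    [[0,0,0],0,-0.15]
  ]
}}

```text
t: 5.72
eef_pos: [561.0, 154.9, 284.4]
tcp_rot: [-3.14, -0.0, 1.928]
ft_force: [-0.3, 0.3, 0.1]
opening: 0.425
grip_force: 0.0
```

```bash
python3 - <<'E'
from h import *
s=env.state();print(s["eef_pos"],s["tcp_rot"])
p=read_camera("wrist");cv2.imwrite("pics/w3.png",cv2.resize(p["image"][...,::-1],(640,480)))
E
```

```text
[560.97129327 154.92074042 284.38606609] [-3.13968813e+00 -3.96912222e-04  1.92830006e+00]
```

View pics/w3.png

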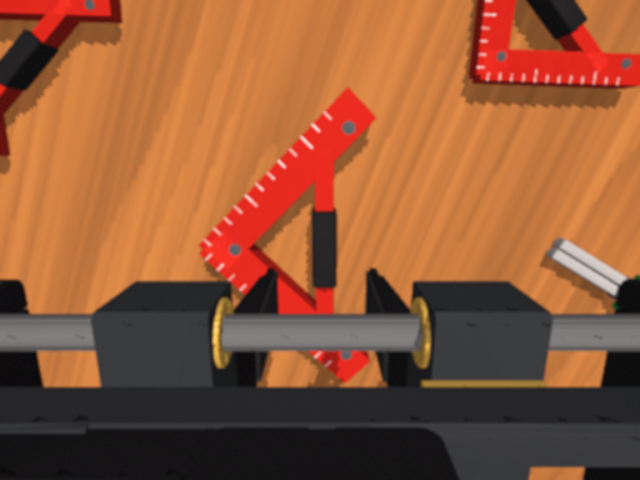

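The sleeve at x≈323 is centred between the fingertips (272 and 370 of 640). I'll descend and grip.

Emit:
{"name": "move_arm", "arguments": {
  "commands": [
    [[0,0.02,-0.8],0,-0.15],
    [[0,0,-0.8],0,-0.15],
    [[0,0,-0.8],0,-0.15],
    [[0,0,-0.4],0,-0.15],
    [[0,0,-0.2],0,-0.15],
    [[0,0,0],0,-0.15],
    [[0,0,0],0,-0.15],
    [[0,0,0],0,-1],
    [[0,0,0],0,-1],
    [[0,0,0],0,-1],
    [[0,0,0],0,-1],
    [[0,0,0],0,-1],
    [[0,0,0],0,-1]
  ]
}}

```text
t: 6.85
eef_pos: [561.0, 156.1, 195.3]
tcp_rot: [3.14, 0.0, 1.931]
ft_force: [0.3, 0.6, 5.7]
opening: 0.168
grip_force: 30.0
```

Gripped: the opening is 16 mm, which matches the sleeve. Next I'll lift, travel and turn.

Emit:
{"name": "move_arm", "arguments": {
  "commands": [
    [[0,0,0.55],0,-1],
    [[0,0,0.55],0,-1],
    [[0,0,0.55],0,-1],
    [[0,0,0.55],0,-1],
    [[-0.02,-0.8,0],0.79,-1],
    [[-0.02,-0.8,0],0.79,-1],
    [[-0.02,-0.8,0],0.79,-1],
    [[-0.02,-0.8,0],0.79,-1],
    [[-0.02,-0.8,0],0.79,-1],
    [[-0.02,-0.8,0],0.79,-1],
    [[-0.02,-0.8,0],0,-1],
    [[-0.02,-0.8,0],0,-1],
    [[-0.02,-0.8,0],0,-1],
    [[-0.02,-0.8,0],0,-1],
    [[-0.02,-0.8,0],0,-1],
    [[-0.02,-0.8,0],0,-1],
    [[-0.02,-0.8,0],0,-1],
    [[-0.05,-0.8,0],0,-1],
    [[0,0,0],0,-1],
    [[0,0,0],0,-1]
  ]
}}

```text
t: 8.52
eef_pos: [551.1, -180.9, 260.2]
tcp_rot: [-3.141, -0.001, 2.308]
ft_force: [-0.9, -0.7, -3.7]
opening: 0.168
grip_force: 30.0
```

```bash
python3 - <<'E'
from h import *
s=env.state();print(s["eef_pos"],s["tcp_rot"],s["ft_force"],s["moment"])
I=[]
for n in("top","scene","wrist"):
    p=read_camera(n);np.savez(f"pics/{n}4.npz",**p);i=p["image"][...,::-1]
    I.append(cv2.resize(i[130:262,230:406],(400,300)) if n=="top" else cv2.resize(i[110:260,120:320],(400,300)) if n=="scene" else cv2.resize(i,(400,300)))
cv2.imwrite("pics/c4.png",np.vstack([np.hstack(I[:2]),np.hstack([I[2],I[2]*0])]))
E
```

```text
[ 551.10786257 -180.88730891  260.1950692 ] [-3.14127621e+00 -1.17978956e-03  2.30802914e+00] [-0.8808027  -0.65258377 -3.70418833] [ 0.08447291 -0.19040298  0.03633044]
```

View pics/c4.png

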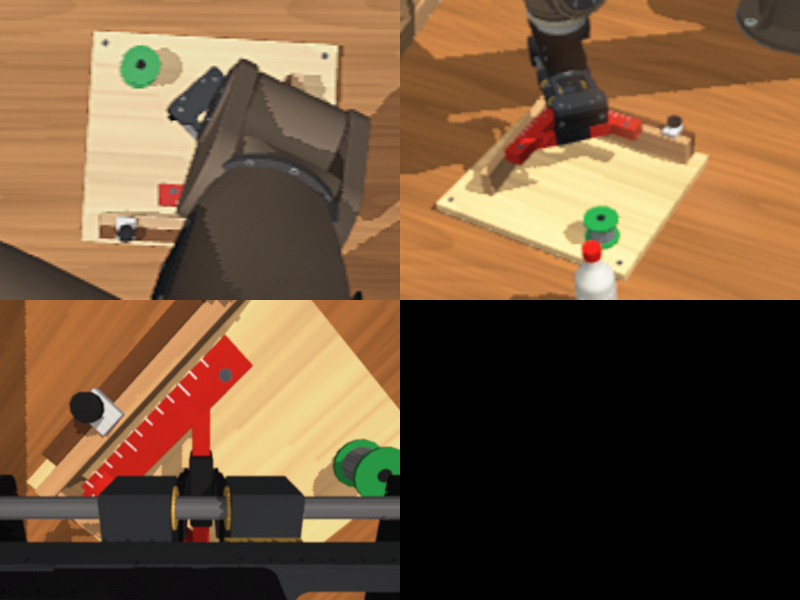

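The wrist view shows the square's leg parallel to and clear of the long rail, and the spool is clear too. I'll lower it onto the board.

Emit:
{"name": "move_arm", "arguments": {
  "commands": [
    [[0,0,-0.5],0,-1],
    [[0,0,-0.5],0,-1],
    [[0,0,-0.4],0,-1],
    [[0,0,-0.15],0,-1],
    [[0,0,-0.05],0,-1],
    [[0,0,0],0,-1],
    [[0,0,0],0,-1]
  ]
}}

```text
t: 9.25
eef_pos: [551.7, -179.9, 213.2]
tcp_rot: [3.141, 0.001, 2.31]
ft_force: [0.3, -0.1, -3.8]
opening: 0.166
grip_force: 30.0
```

```bash
python3 - <<'E'
from h import *
s=env.state();print(s["eef_pos"],s["tcp_rot"],s["ft_force"],s["moment"])
p=read_camera("wrist");np.savez("pics/w5.npz",**p);cv2.imwrite("pics/w5.png",cv2.resize(p["image"][...,::-1],(800,600)))
E
```

```text
[ 551.67628824 -179.86641491  213.2114097 ] [3.14128359e+00 5.23700446e-04 2.31042593e+00] [ 0.33283242 -0.1437239  -3.75997125] [ 0.08049891 -0.17694606  0.00696744]
```

View pics/w5.png

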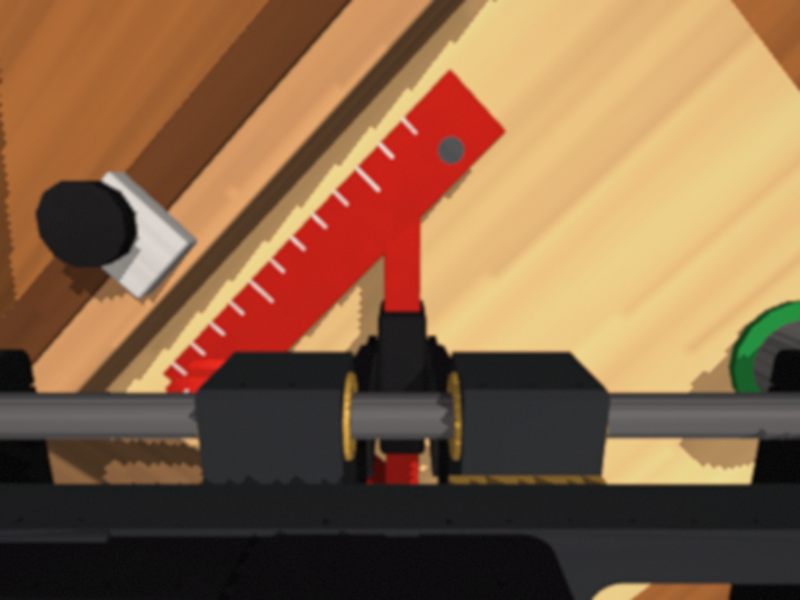

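```bash
python3 - <<'E'
from h import *
k=.64;p=dict(np.load("pics/w5.npz"))
for n,a,b,z in(("rail",(200,272),(440,18),55),("fence",(60,335),(345,5),55),("sq_in",(430,208),(500,136),37),("sq_out",(200,335),(440,78),37),("brdL",(742,10),(790,82),15),("tip",(455,75),(500,125),37)):
    l,r,_=edge(p,np.array(a)*k,np.array(b)*k,3,40);L=wline(p,l,z);print(n,r.round(2),ang(L).round(2),L[0].round(1),L[1].round(1))
E
```

```text
rail 0.0 86.64 [ 483.8 -153.8] [ 485.7 -120.4]
fence 0.2 87.34 [ 463.2 -181.2] [ 464.8 -146.3]
sq_in 0.5 88.48 [ 518.3 -134.2] [519.3 -96.8]
sq_out 0.12 87.45 [ 491.3 -174.4] [ 493.  -134.7]
brdL 0.14 -2.58 [546.2 -16.2] [589.3 -18.2]
tip 0.08 -2.54 [487.7 -97.4] [524.3 -99.1]
```

Emit:
{"name": "move_arm", "arguments": {
  "commands": [
    [[0,0,-0.05],0,-1],
    [[0,0,-0.03],0,-1],
    [[0,0,-0.02],0,-1],
    [[0,0,0],0,-1]
  ]
}}

```text
t: 9.63
eef_pos: [551.5, -180.0, 210.3]
tcp_rot: [3.141, 0.001, 2.31]
ft_force: [-1.4, 1.0, 3.8]
opening: 0.164
grip_force: 30.0
```

Square and rail are parallel to within about 0.2°, the square rests lightly on the board, and the gap is about 8 mm. I'll approach the rail.

Emit:
{"name": "move_arm", "arguments": {
  "commands": [
    [[-0.1,0,0.01],0,-1],
    [[-0.1,0,0],0,-1],
    [[-0.05,0,0],0,-1],
    [[-0.03,0,0],0,-1],
    [[0,0,0],0,-1]
  ]
}}

```text
t: 10.05
eef_pos: [543.0, -180.1, 210.3]
tcp_rot: [3.141, 0.001, 2.31]
ft_force: [0.7, -0.8, 1.5]
opening: 0.166
grip_force: 30.0
```

Emit:
{"name": "move_arm", "arguments": {
  "commands": [
    [[-0.03,0,0],0,-1],
    [[-0.03,0,0],0,-1],
    [[0,0,0],0,-1],
    [[0,0,0],0,-1]
  ]
}}

```text
t: 10.38
eef_pos: [541.5, -180.1, 210.3]
tcp_rot: [3.141, 0.001, 2.31]
ft_force: [3.4, -0.9, 3.2]
opening: 0.165
grip_force: 30.0
```

Emit:
{"name": "move_arm", "arguments": {
  "commands": [
    [[-0.03,0,0],0,-1],
    [[0,0,0],0,-1],
    [[0,0,0],0,-1],
    [[0,0,0],0,-1]
  ]
}}

```text
t: 10.72
eef_pos: [540.6, -180.1, 210.3]
tcp_rot: [3.141, 0.001, 2.31]
ft_force: [3.6, -0.1, 4.4]
opening: 0.169
grip_force: 30.0
```

Emit:
{"name": "move_arm", "arguments": {
  "commands": [
    [[-0.05,0,0],0,-1],
    [[0,0,0],0,-1],
    [[0,0,0],0,-1],
    [[0,0,0],0,-1]
  ]
}}

```text
t: 11.05
eef_pos: [539.0, -180.0, 210.3]
tcp_rot: [3.141, 0.001, 2.31]
ft_force: [4.8, -0.4, 6.6]
opening: 0.167
grip_force: 30.0
```

```bash
python3 - <<'E'
from h import *
s=env.state();print(s["eef_pos"],s["ft_force"],s["moment"])
k=.64;p=read_camera("wrist");np.savez("pics/w6.npz",**p)
# gradient profile across rail / square near image middle
for n,a,b,z in(("sq_tip",(455,75),(500,125),35),):
    pass
sh=proj(p,[[478.5+0.047*(Y+265),Y,55] for Y in(-200,-110)])/k;print("predicted rail edge px800",sh.round())
cv2.imwrite("pics/w6.png",cv2.resize(p["image"][...,::-1][0:260,60:400],(680,520)))
E
```

```text
[ 539.02458304 -180.03445218  210.2855417 ] [ 4.78610947 -0.42862614  6.57403273] [-0.04624268 -0.96927207  0.05962116]
predicted rail edge px800 [[211. 333.]
 [435.  98.]]
```

View pics/w6.png

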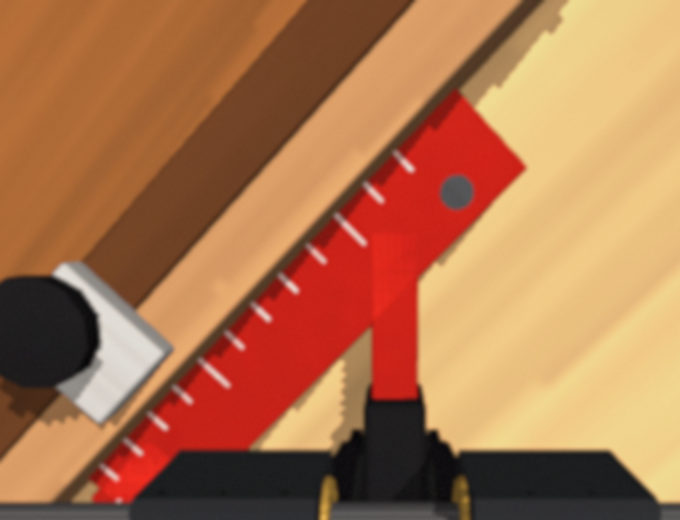

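The Fx/Fz ratio of about 0.46 looks like plain friction on the board. I'll lighten the downforce slightly and keep closing on the rail.

Emit:
{"name": "move_arm", "arguments": {
  "commands": [
    [[0,0,0.02],0,-1],
    [[-0.03,0,0],0,-1],
    [[0,0,0],0,-1],
    [[0,0,0],0,-1]
  ]
}}

```text
t: 11.43
eef_pos: [538.5, -180.0, 210.4]
tcp_rot: [3.14, 0.001, 2.31]
ft_force: [9.8, 0.9, -3.7]
opening: 0.168
grip_force: 30.0
```

Now Fx is 9.8 N with the board load gone, so the square is really pressing on the long rail. I'll hold for the check, then start sliding.

Emit:
{"name": "move_arm", "arguments": {
  "commands": [
    [[0,0,0],0,-1],
    [[0,0,0],0,-1],
    [[0,0,0],0,-1],
    [[0,0,0],0,-1],
    [[-0.005,-0.1,0],0,-1],
    [[-0.005,-0.1,0],0,-1],
    [[-0.005,-0.1,0],0,-1],
    [[0,0,0],0,-1]
  ]
}}

```text
t: 12.1
eef_pos: [538.2, -188.6, 210.4]
tcp_rot: [3.14, 0.001, 2.31]
ft_force: [11.5, 4.9, -3.6]
opening: 0.166
grip_force: 30.0
```

Emit:
{"name": "move_arm", "arguments": {
  "commands": [
    [[-0.003,-0.07,0],0,-1],
    [[-0.003,-0.07,0],0,-1],
    [[-0.003,-0.07,0],0,-1],
    [[-0.003,-0.07,0],0,-1],
    [[-0.003,-0.07,0],0,-1],
    [[-0.003,-0.07,0],0,-1],
    [[0,0,0],0,-1]
  ]
}}

```text
t: 12.68
eef_pos: [537.6, -200.9, 210.3]
tcp_rot: [3.14, 0.0, 2.31]
ft_force: [11.9, 7.3, -1.4]
opening: 0.163
grip_force: 30.0
```

```bash
python3 - <<'E'
from h import *
s=env.state();print(s["eef_pos"],s["tcp_rot"],s["ft_force"],s["moment"])
I=[]
for n in("scene","wrist"):
    p=read_camera(n);np.savez(f"pics/{n}7.npz",**p);i=p["image"][...,::-1]
    I.append(cv2.resize(i[110:210,140:280],(800,571))if n=="scene" else cv2.resize(i,(560,420)))
cv2.imwrite("pics/c7.png",I[0])
E
```

```text
[ 537.64325293 -200.89518408  210.33884362] [3.13993770e+00 2.62304017e-04 2.30973599e+00] [11.89548428  7.34899972 -1.41357489] [ 1.30329227 -2.26641951 -0.00697574]
```

View pics/c7.png

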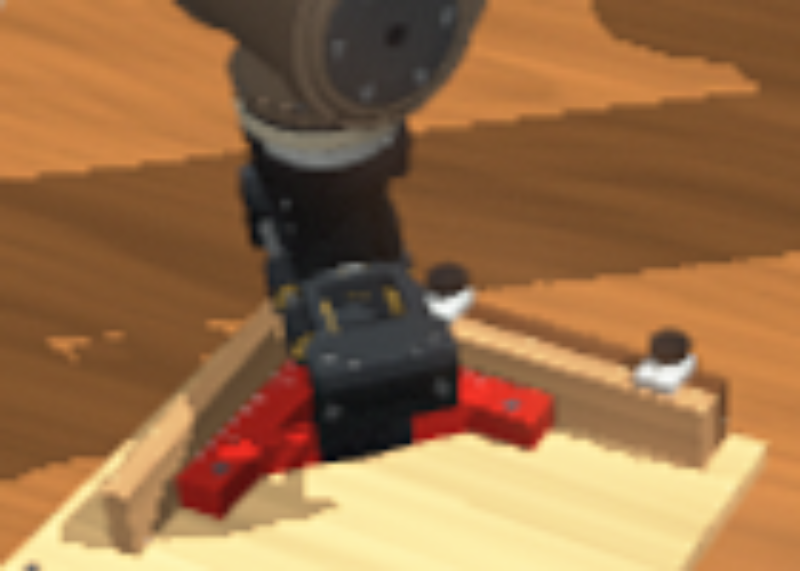

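The leg tip is touching the short rail near (190,480) of the crop, and Fy has risen from 4.9 to 7.3 N. I'll carry on in small steps.

Emit:
{"name": "move_arm", "arguments": {
  "commands": [
    [[0,-0.05,0],0,-1],
    [[0,-0.05,0],0,-1],
    [[0,-0.03,0],0,-1],
    [[0,0,0],0,-1]
  ]
}}

```text
t: 13.12
eef_pos: [537.5, -204.6, 210.3]
tcp_rot: [3.14, -0.0, 2.31]
ft_force: [11.8, 7.8, -1.6]
opening: 0.166
grip_force: 30.0
```

Emit:
{"name": "move_arm", "arguments": {
  "commands": [
    [[0,-0.03,0],0,-1],
    [[0,-0.03,0],0,-1],
    [[0,0,0],0,-1]
  ]
}}

```text
t: 13.37
eef_pos: [537.5, -206.4, 210.3]
tcp_rot: [3.14, -0.0, 2.31]
ft_force: [10.8, 8.5, -0.7]
opening: 0.163
grip_force: 30.0
```

Emit:
{"name": "move_arm", "arguments": {
  "commands": [
    [[0,-0.03,0],0,-1],
    [[0,-0.02,0],0,-1],
    [[0,0,0],0,-1],
    [[0,0,0],0,-1]
  ]
}}

```text
t: 13.7
eef_pos: [537.5, -207.9, 210.3]
tcp_rot: [3.14, -0.0, 2.31]
ft_force: [11.0, 7.7, 0.0]
opening: 0.165
grip_force: 30.0
```

```bash
python3 - <<'E'
from h import *
s=env.state();print(s["eef_pos"],s["tcp_rot"],s["ft_force"],s["moment"])
k=.64
p=read_camera("scene");np.savez("pics/s8.npz",**p)
# short rail top inner edge: predict for leans, compare
c=np.array([476.8,-265.4])
for a in(0,.03,.06):
    y=np.radians(-2.65)+a
    print(a,proj(p,[np.r_[c+L*np.array([np.cos(y),np.sin(y)]),55] for L in(100,180)]).round(1).tolist())
i=p["image"][...,::-1][130:200,150:250];cv2.imwrite("pics/s8.png",cv2.resize(i,(800,560),interpolation=cv2.INTER_CUBIC))
E
```

```text
[ 537.46233476 -207.86120769  210.32978114] [ 3.14026505e+00 -3.88195156e-04  2.30988824e+00] [11.01093177  7.69374081  0.02688186] [ 1.44488564 -2.11220582 -0.00418988]
0 [[174.8, 179.6], [158.3, 196.3]]
0.03 [[175.7, 179.9], [159.9, 196.9]]
0.06 [[176.6, 180.2], [161.6, 197.4]]
```

View pics/s8.png

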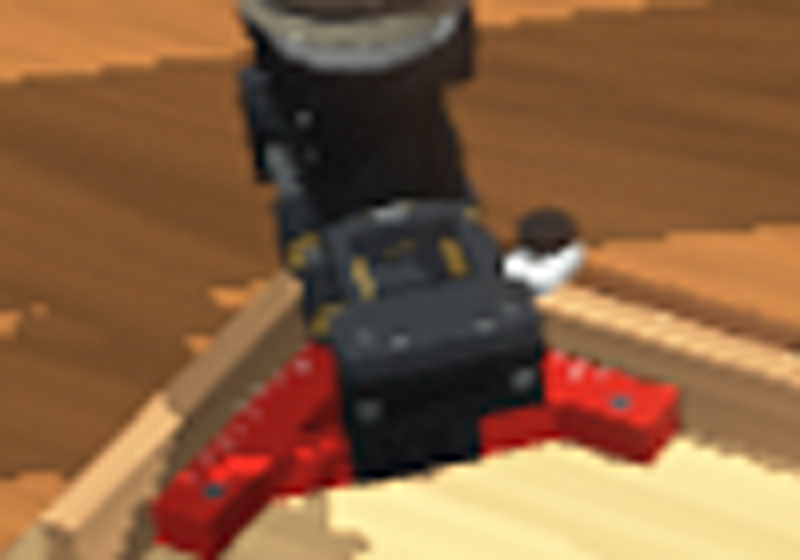

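The short rail's end, at about (158,196) px, is near the predicted square position. I'll use small steps until Fy jumps.

Emit:
{"name": "move_arm", "arguments": {
  "commands": [
    [[0,-0.02,0],0,-1],
    [[0,0,0],0,-1],
    [[0,0,0],0,-1]
  ]
}}

```text
t: 14.0
eef_pos: [537.4, -208.4, 210.3]
tcp_rot: [3.14, -0.0, 2.31]
ft_force: [10.6, 7.4, -0.3]
opening: 0.169
grip_force: 30.0
```

Emit:
{"name": "move_arm", "arguments": {
  "commands": [
    [[0,-0.02,0],0,-1],
    [[0,-0.02,0],0,-1],
    [[0,0,0],0,-1],
    [[0,0,0],0,-1]
  ]
}}

```text
t: 14.33
eef_pos: [537.4, -209.6, 210.3]
tcp_rot: [3.14, -0.001, 2.31]
ft_force: [10.2, 7.6, -1.1]
opening: 0.168
grip_force: 30.0
```

Emit:
{"name": "move_arm", "arguments": {
  "commands": [
    [[0,-0.02,0],0,-1],
    [[0,0,0],0,-1],
    [[0,0,0],0,-1]
  ]
}}

```text
t: 14.58
eef_pos: [537.4, -210.2, 210.3]
tcp_rot: [3.14, -0.001, 2.31]
ft_force: [10.6, 8.9, -0.7]
opening: 0.17
grip_force: 30.0
```

Emit:
{"name": "move_arm", "arguments": {
  "commands": [
    [[0,-0.02,0],0,-1],
    [[0,0,0],0,-1],
    [[0,0,0],0,-1]
  ]
}}

```text
t: 14.83
eef_pos: [537.4, -210.6, 210.3]
tcp_rot: [3.14, -0.001, 2.31]
ft_force: [10.6, 11.1, -1.4]
opening: 0.168
grip_force: 30.0
```

Emit:
{"name": "move_arm", "arguments": {
  "commands": [
    [[0,-0.02,0],0,-1],
    [[0,0,0],0,-1],
    [[0,0,0],0,-1]
  ]
}}

```text
t: 15.08
eef_pos: [537.5, -210.8, 210.3]
tcp_rot: [3.14, -0.001, 2.31]
ft_force: [11.9, 14.5, 0.2]
opening: 0.166
grip_force: 30.0
```

```bash
python3 - <<'E'
from h import *
s=env.state();print(s["eef_pos"],s["tcp_rot"],s["ft_force"],s["moment"])
k=.64
q=dict(np.load("pics/scene0.npz"));p=read_camera("scene");np.savez("pics/s9.npz",**p);w=read_camera("wrist");np.savez("pics/w9.npz",**w)
c=np.array([476.8,-265.4])
def prof(p,a,z=55):
    y=np.radians(-2.65)+a;return proj(p,[np.r_[c+L*np.array([np.cos(y),np.sin(y)])+o*np.array([-np.sin(y),np.cos(y)]),z] for L in(125,178) for o in(0,-15)])
# fit inner/outer top edges in both pictures, then solve lean from the change
from scipy.optimize import brentq
for nm,im,a0 in(("start",q,.11),("now",p,0)):
    P=prof(im,a0)
    for nme,(u,v) in(("inner",(P[0],P[2])),("outer",(P[1],P[3]))):
        l,r,_=edge(im,u,v,4,30);W=wline(im,l,55);print(nm,nme,r.round(2),"lean",(((ang(W)+90)%180-90)+2.65).round(2), "offs at 150:",round(float(np.cross(W[1]-W[0],(c+150*np.array([np.cos(np.radians(-2.65)),np.sin(np.radians(-2.65))]))-W[0])/np.linalg.norm(W[1]-W[0])),1))
for n,a,b,z in(("rail",(211,333),(435,98),55),):
    pass
E
```

```text
[ 537.49934527 -210.81606065  210.31863383] [ 3.13983273e+00 -1.37250535e-03  2.30969167e+00] [11.89889129 14.50805372  0.22267483] [ 2.48557388 -2.34989604 -0.13567234]
start inner 0.03 lean 6.12 offs at 150: 14.0
start outer 0.75 lean 22.74 offs at 150: -6.7
now inner 0.98 lean -7.22 offs at 150: -1.5
now outer 0.14 lean -1.11 offs at 150: -19.0<stdin>:13: DeprecationWarning: Arrays of 2-dimensional vectors are deprecated. Use arrays of 3-dimensional vectors instead. (deprecated in NumPy 2.0)
```

```bash
python3 - 2>/dev/null <<'E'
from h import *
k=.64
q=dict(np.load("pics/scene0.npz"));p=dict(np.load("pics/s9.npz"));w=dict(np.load("pics/w9.npz"))
y0=np.radians(-2.65)
for c in(np.array([476.8,-265.4]),np.array([476.8,-268.])):
  for nm,im,a0 in(("start",q,.107),("now",p,0)):
    for o in(0,-15):
      for L0,L1 in((100,176),(148,178)):
        y=y0+a0;P=proj(im,[np.r_[c+L*np.array([np.cos(y),np.sin(y)])+o*np.array([-np.sin(y),np.cos(y)]),55] for L in(L0,L1)])
        l,r,pts=edge(im,P[0],P[1],2.0,30);X=np.array([at_z(im,u,55)[:2] for u in pts])-c
        e=X@np.array([-np.sin(y0),np.cos(y0)]);x=X@np.array([np.cos(y0),np.sin(y0)])
        print(c[1],nm,o,L0,"res",r.round(2),"offset at mean x",np.median(e).round(1),x.mean().round(),"lean",np.degrees(np.polyfit(x,e,1)[0]).round(2))
for n,a,b,z in(("rail",(200,0),(0,0),55),):pass
# wrist: square tip edge & outer edge vs board far-left edge
cc=np.array([476.8,-267]);ex=np.array([np.cos(y0),np.sin(y0)]);ey=np.array([-ex[1],ex[0]])
def ln(u,v,z): return [np.r_[cc+a*ex+b*ey,z] for a,b in(u,v)]
for n,u,v,z in(("rail/sq",(0,70),(0,138),35),("tip",(3,140),(22,140),35),("sq_in",(25,95),(25,138),35),("fence",(-15,80),(-15,180),55)):
    P=proj(w,ln(u,v,z));l,r,_=edge(w,P[0],P[1],4,40);print(n,P.round().tolist(),r.round(2),ang(wline(w,l,z)).round(2))
E
```

```text
-265.4 start 0 100 res 0.12 offset at mean x 12.8 137.0 lean 6.01
-265.4 start 0 148 res 0.11 offset at mean x 14.9 161.0 lean 2.57
-265.4 start -15 100 res 0.18 offset at mean x -6.3 137.0 lean 6.49
-265.4 start -15 148 res 0.1 offset at mean x -4.5 162.0 lean 27.48
-265.4 now 0 100 res 0.21 offset at mean x -2.7 137.0 lean -0.24
-265.4 now 0 148 res 0.13 offset at mean x -3.5 162.0 lean -1.18
-265.4 now -15 100 res 0.2 offset at mean x -18.6 137.0 lean 1.18
-265.4 now -15 148 res 0.17 offset at mean x -18.6 162.0 lean 8.45
-268.0 start 0 100 res 0.05 offset at mean x 15.3 138.0 lean 5.63
-268.0 start 0 148 res 0.14 offset at mean x 17.7 162.0 lean 1.13
-268.0 start -15 100 res 0.23 offset at mean x -3.8 138.0 lean 9.64
-268.0 start -15 148 res 0.13 offset at mean x -1.7 162.0 lean 10.28
-268.0 now 0 100 res 0.1 offset at mean x -0.9 138.0 lean -1.14
-268.0 now 0 148 res 0.01 offset at mean x -0.9 163.0 lean -1.8
-268.0 now -15 100 res 0.11 offset at mean x -15.9 138.0 lean -1.18
-268.0 now -15 148 res 0.15 offset at mean x -15.9 163.0 lean 9.53
rail/sq [[191.0, 154.0], [290.0, 49.0]] 1.02 87.06
tip [[298.0, 51.0], [326.0, 82.0]] 0.24 -2.7
sq_in [[262.0, 154.0], [327.0, 89.0]] 0.49 89.08
fence [[171.0, 117.0], [351.0, -81.0]] 0.0 87.23
```

The short rail's inner edge swung about 0.11 rad, which matches its starting lean. The square is in line with the board and pressed on both rails at about 11 and 7+ N, so I'll hand it in.

```bash
python3 -c "
from h import *
s=env.state();print(s['t'],s['ft_force'],s['grip_force']);print(env.job_done())"
```

```text
15.1833 [13.2092844  14.49873691  0.66208107] 30.003658533096313
the job is handed in; nothing more can be done
None
```

The square is gripped and pressed into the corner against both rails, with the short rail measured at about square (within roughly 0.01 rad); I handed the job in at 15.2 s, got no verdict back, and viewed 12 pictures, over the limit of 10.

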